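# Roll the long tube to the line on the checking plate

## Task

Roll-check the longer of the two steel tubes lying on the dark checking plate: push its side so that it rolls across the plate and comes to rest on the white line, lying along the line, without overrunning it. Do not pick it up, and leave the short tube, the flanged sleeve and the bracket alone.

Things in the scene. Friction and masses are not known exactly. Their poses are not given: they have to be found in the camera images.
- long_tube: Plain bright steel tube, 48 mm outside diameter, 120 mm long, about 0.5 kg, loose, lying on the plate. Origin at the middle of its axis, 24 mm above the plate; y along the tube, x and z turn as it rolls (z up at first). Starts within 6 degrees of parallel to the line, its centre 90 to 130 mm on the robot's side of it. Let go at 50 mm/s it rolls on 5 mm at most.
- short_tube: Bystander: the same steel tube, 48 mm outside diameter but only 70 mm long, lying on the plate beside the long one (either side). Origin at the middle of its axis, y along the tube.
- line (a point): Middle of the white line inlaid flush in the fixed, level, dark steel checking plate, on its top face, 8 mm above the bench. x: across the line in the rolling direction, away from the tubes; y: along the line; z up. Line 10 x 400 mm. The plate's edges lie 220 mm behind (-x), 120 mm beyond (+x) and 210 mm to either side (y).
- flanged_sleeve: Bystander: steel sleeve standing upright on the bench to the left of the plate, 72 mm high, body 50 mm in diameter with a 72 mm flange at the top. Origin at the centre of its underside.
- bracket: Bystander: black L-shaped steel bracket on the bench to the right of the plate, base 60 x 50 mm, 50 mm high. Origin at the centre of its underside.
Mind the look-alikes: they are no part of the job. What is shaped like the long_tube but orange is not meant.

How it is judged:
On the way:
1. the long tube rolls over (turned at least 60 degrees about its axis) with its axis level, on the plate (angle between long_tube's own z axis and vertical above 1.05 rad and z of long_tube in the frame of line below 0.03 m), for 0.1 s.
At the end, for the whole second after the job is handed in: The long tube rests on the plate, its centre within 15 mm of the white line's middle across the line and within 150 mm along it, its axis within 11 degrees of the line's direction; the short tube, flanged sleeve and bracket are within 20 mm of where they started (x of long_tube in the frame of line between -0.015 and 0.015 m and y of long_tube in the frame of line between -0.15 and 0.15 m and z of long_tube in the frame of line below 0.03 m and angle between the y axis of long_tube and the y axis of line, either way round below 0.2 rad and linear speed of long_tube below 0.01 m/s and distance of each of short_tube, flanged_sleeve, bracket from where it was at the start of the episode below 0.02 m); the robot touches nothing.
It fails at once if the long tube's centre runs more than 25 mm beyond the line (x of long_tube in the frame of line above 0.025 m).
It fails at once if the long tube is lifted more than 15 mm off the plate (z of long_tube in the frame of line above 0.039 m).
It fails at once if the short tube is moved by more than 20 mm (distance of short_tube from where it was at the start of the episode above 0.02 m).
It fails at once if the flanged sleeve is moved by more than 20 mm (distance of flanged_sleeve from where it was at the start of the episode above 0.02 m).
It fails at once if the bracket is moved by more than 20 mm (distance of bracket from where it was at the start of the episode above 0.02 m).
It also fails if it takes over 42 s, if anything falls off the work surface, if the arm or the gripper's body presses on something with over 40 N, if the wrist force passes 120 N, or if a joint passes its speed limit or range.

## Robot

A 7-joint arm with a two-finger parallel gripper is mounted at the origin on the work surface. World frame = base frame: x ahead of the robot, y to its left, z up, the work surface at z = 0. Lengths are in m, angles in rad, forces in N, time in s.
With the tool pointing down it reaches from about 0.425 to 0.925 m from the base axis. Payload 6.8 kg.
Tool frame: the origin (TCP) lies at the very end of the fingers, on their centre line; the grasp point (between the pads) lies r.pinch_z behind it (r.pinch_z is the distance from the TCP to the grasp point, in m); z points along the fingers, y is the line along which they close (so a half turn about z gives the same grasp; the last joint's range is limited). The gripper opens to 85 mm and grips with 20 to 120 N. Pads are 22 mm wide; open, the fingers measure 114 mm over their backs; the gripper's body (76 mm by 85 mm) begins 54 mm behind the grasp point. The pads swing forward as they close: fully open they stand 13 mm farther back than shut.
Start: joints at [1.038, 0.477, 0.022, 1.555, -0.011, 1.109, -0.083], TCP at [0.278, -0.615, 0.231] pointing down, gripper open.
Joint ranges: [-2.96, 2.96], [-0.34, 2.1], [-1.41, 1.46], [0.24, 2.44], [-1.37, 4.51], [0.17, 1.92], [-2.96, 2.96]. Speed limits (rad/s): [2.39, 2.39, 3.14, 3.14, 3.14, 3.14, 3.14].

## Interface

Orientations are given as a 3x3 rotation matrix whose columns are the frame's x, y, z axes.
In Python, from bench import r, cams gives the robot as it stands.
- The arm moves only by the tool jog_arm, never from a script. Its argument "rows" is a list of rows, each a list of 2 entries, a list of its own where there are three numbers: the shift along the tool's x, y, z in cm, then the turn, a rotation vector about the tool's x, y, z in degrees. In form: [[[dx, dy, dz], [wx, wy, wz]], ...]. A call has 1 to 12 rows; each row shifts and turns the commanded pose from where the row before left it, along the tool's axes as they then stand; what a row does not reach is not made up. A row lasts 1/10 s, in which the tool goes at most 50 mm and 8.59 degrees, less where a joint would pass 70% of its speed; a pose out of reach is approached as far as the arm can. A call with a gripper value outside its range is refused whole. "gripper" is the finger opening in cm, from 0 to 8.54, set as the call begins (left out, the last holds). The fingers move at their own pace and stop on an object; "squeeze" is the grip in N (left out, the last holds). Time passes only in rows, so rows that do not move let the fingers close. It gives the time, the measured TCP pose, the force, the opening and the grip force at its end, in the units of the state.
- r.state(): the state, without advancing time (a new reading comes with each control period).
- cams.get_image(name): name is "side" or "top" or "wrist"; returns the picture (384x512x3 uint8, red, green, blue); there is no depth.
- cams.camera_info(name): a dict with "intrinsics" (3x3 intrinsics, pixels), "k1" (the pictures are not rectified: a ray, as slopes to the right and down, at radius r is drawn at 1 + k1 r^2 times it, then the intrinsics apply), "origin" and "attitude" of the camera in the world; the wrist camera has in their place "tool_from_camera" (4x4, takes a point from camera to tool coordinates, whose origin is the TCP and whose axes are the flange's). Camera axes: x right, y up, looking along -z (the intrinsics and any distortion apply to the point x, -y, -z); pixel columns grow to the right and rows downward; lengths in m; the calibration is good to about 2 mm. A picture is of the moment at which its call begins: read the wrist's pose just before it. camera_info takes no time and is no camera call.
- r.sign_off(): hands the job in; it is judged then, once.
Trained networks look in the newest picture that a camera, given by its name, has taken for a name from the list of things; names that differ only in an ending like _2 or _b are one class to them, and where a whole thing is asked for, a point or a joint stands for the part that bears it (a point fixed in the world has none). Each returns a list of dicts, best first, with "p" (0 to 1); they miss things now and then, are a little off and sometimes report something else, mostly with a low value. They report only what shows in the picture. A call takes as long as a camera call. They do not tell look-alikes from the thing itself.
- cams.boxes_of(camera, thing): "xyz" ([x, y, z] in m, in world coordinates, good to about 4 mm: the middle of the surface that is visible of it).
The state is a dict: "time": time; "q": joint angles; "dq": joint speeds; "tau": joint torques, N m; "position": TCP position; "eef_rot": TCP orientation; "force": force on the tool from outside, world axes, zero at the start; "torque": the same for the moment, N m; "finger_gap": opening from 0.0 (shut) to 1.0 (fully open); "gripper_force": force on a finger pad.
Only numpy, scipy, OpenCV 4.12 (cv2) and the standard library are available. Lean on these libraries where they do the work, as an engineer would, in place of code of your own. Each camera call takes 0.05 s, during which the arm holds its last target. There are 200 camera calls.

## Working session

There is one attempt and no reset: what is moved stays moved. The work goes in short steps, Python scripts to look and compute and a tool call to move; the robot and the scene stay as the last step left them, time stands still between calls to the robot, and variables do not carry over. Pictures are saved under pics/ and viewed, at most 10 in all, crops included, and the job is handed in when it is done.

Besides the shell and the picture viewer there is one more tool, called after "Call:" by a JSON object that holds its "api" and its "payload", one argument or row to a line. jog_arm: Moves the arm, as the interface text tells. Its arguments: {"type":"object","properties":{"rows":{"type":"array","items":{"type":"array"}},"gripper":{"type":"number"},"squeeze":{"type":"number"}},"required":["rows"]}

```bash
mkdir -p pics
python3 - <<'E'
from bench import r,cams
import cv2,numpy as np
s=r.state();print(s['time'],s['position'],np.round(s['eef_rot'],3).tolist(),s['finger_gap'],r.pinch_z)
ims=[]
for c in ['top','side']:
    im=cams.get_image(c);cv2.imwrite(f'pics/{c}0.png',im[:,:,::-1])
    i=cams.camera_info(c);print(c,i)
    for t in ['long_tube','short_tube','flanged_sleeve','bracket']:
        print(t,[(np.round(d['xyz'],3).tolist(),round(d['p'],2)) for d in cams.boxes_of(c,t)])
E
```

```text
0.0 [ 0.27793606 -0.61447     0.23031325] [[0.911, 0.412, -0.001], [0.412, -0.911, 0.002], [-0.0, -0.002, -1.0]] 0.9973787822309147 0.0187
top {'intrinsics': array([[418.84957585,   0.        , 257.49083521],
       [  0.        , 418.84957585, 191.44909455],
       [  0.        ,   0.        ,   1.        ]]), 'k1': 0.047291755589373125, 'origin': array([0.2727399 , 0.01025857, 1.14103916]), 'attitude': array([[ 0.01867466,  0.98463851, -0.17360374],
       [-0.99952723,  0.02262725,  0.02081655],
       [ 0.02442496,  0.17313292,  0.98459556]])}
long_tube [([0.262, -0.254, 0.04], 0.87), ([0.464, -0.132, 0.053], 0.66), ([0.331, -0.413, 0.043], 0.66)]
short_tube [([0.507, 0.067, 0.051], 0.58)]
flanged_sleeve []
bracket []
side {'intrinsics': array([[496.21194701,   0.        , 257.65287789],
       [  0.        , 496.21194701, 185.23885853],
       [  0.        ,   0.        ,   1.        ]]), 'k1': -0.21994723168866223, 'origin': array([-0.21254527,  1.27003814,  0.92260417]), 'attitude': array([[-0.88674128,  0.2512323 , -0.38803637],
       [-0.4618988 , -0.44808986,  0.76541817],
       [ 0.01842261,  0.85796142,  0.51338368]])}
long_tube [([0.257, -0.247, 0.034], 0.96), ([0.464, -0.109, 0.043], 0.93), ([0.327, -0.403, 0.03], 0.91)]
short_tube []
flanged_sleeve [([0.539, 0.429, 0.074], 0.9)]
bracket []
```

View pics/top0.png

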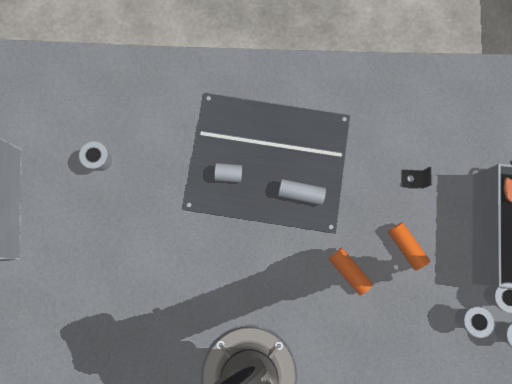

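View pics/side0.png

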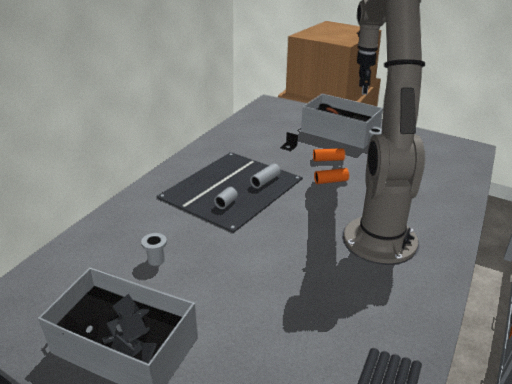

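The top view shows several candidates. The long grey tube at (303,191) and the short grey tube at (228,173) both lie on the plate. The orange tubes at (351,271) and (409,246) are look-alikes off the plate. The one meant is the grey tube at (303,191), being bright steel and the longer of the two on the plate. The line runs from (201,133) to (341,155). I'll confirm with a crop and measure.

```bash
cat > h.py <<'E'
import numpy as np,cv2
from bench import cams
def ray(c,uv):
    i=cams.camera_info(c);K=i['intrinsics'];k=i['k1']
    d=(np.array(uv,float)-K[:2,2])/K[0,0];s=d.copy()
    for _ in range(20): s=d/(1+k*(s@s))
    return i['origin'],np.array(i['attitude'])@np.array([s[0],-s[1],-1])
def onz(c,uv,z):
    o,d=ray(c,uv);return o+d*(z-o[2])/d[2]
def proj(c,p):
    i=cams.camera_info(c);q=np.array(i['attitude']).T@(np.array(p)-i['origin'])
    s=np.array([q[0],-q[1]])/-q[2];return i['intrinsics'][0,0]*s*(1+i['k1']*(s@s))+i['intrinsics'][:2,2]
E
python3 - <<'E'
from h import *
im=cv2.imread('pics/top0.png');crop=im[85:240,175:360]
cv2.imwrite('pics/crop.png',cv2.resize(crop,None,fx=4,fy=3.8,interpolation=cv2.INTER_CUBIC)[:600,:800])
g=cv2.cvtColor(im,cv2.COLOR_BGR2GRAY)
m=np.zeros_like(g);m[100:225,192:345]=(g[100:225,192:345]>95)
n,l,st,ce=cv2.connectedComponentsWithStats(m)
for k in range(1,n):
    if st[k,4]<60: continue
    p=np.argwhere(l==k)[:,::-1].astype(np.float32);b=cv2.minAreaRect(p);bx=cv2.boxPoints(b)
    print(st[k],ce[k],b)
    z=.008 if st[k,4]<0 or max(b[1])>100 else .032
    W=np.array([onz('top',x,z)[:2] for x in bx]);print(z,np.round(W,4).tolist(),'mean',W.mean(0).round(4))
    a=W[1]-W[0];c=W[2]-W[1];L=a if np.hypot(*a)>np.hypot(*c) else c
    print('len',np.hypot(*a),np.hypot(*c),'ang deg',np.degrees(np.arctan2(L[1],L[0])))
E
```

```text
[192 100  12  56 311] [195.12861736 118.68488746] ((197.5, 127.5), (54.99999237060547, 10.999998092651367), 90.0)
0.032 [[0.7218, 0.1734], [0.7228, 0.143], [0.5655, 0.1369], [0.5647, 0.1666]] mean [0.6437 0.155 ]
len 0.030387036505389087 0.15738770698333093 ang deg -177.74727573379081
[250 100  95  15 746] [311.70375335 104.56032172] ((297.0, 107.0), (93.99998474121094, 13.999998092651367), 0.0)
0.032 [[0.6859, 0.0117], [0.7267, 0.0125], [0.7337, -0.2505], [0.6927, -0.25]] mean [ 0.7098 -0.1191]
len 0.04082793147860483 0.263133694903984 ang deg -88.47282284483082
[199 130 144  28 788] [270.79187817 143.61675127] ((270.6552734375, 143.4945526123047), (144.83499145507812, 5.718986988067627), 8.77781867980957)
0.008 [[0.6283, 0.154], [0.6449, 0.1522], [0.591, -0.2502], [0.5746, -0.2475]] mean [ 0.6097 -0.0479]
len 0.016606905448805637 0.4060178181310105 ang deg -97.62364845137515
[336 157   9  68 317] [341.56466877 200.41640379] ((340.0, 190.5), (67.0, 8.0), 90.0)
0.032 [[0.5689, -0.2262], [0.5694, -0.2481], [0.3857, -0.245], [0.3852, -0.2237]] mean [ 0.4773 -0.2358]
len 0.0219250743792
[... 296 characters left out ...]
5]
len 0.04836806355665927 0.07550159692958207 ang deg -93.08339572295165
[279 179  48  26 816] [302.28553922 191.31127451] ((302.3607482910156, 191.28646850585938), (47.073394775390625, 17.613893508911133), 11.888657569885254)
0.032 [[0.4597, -0.0672], [0.5072, -0.0765], [0.4834, -0.2013], [0.4361, -0.1911]] mean [ 0.4716 -0.134 ]
len 0.04845416140208645 0.1270339789924874 ang deg -100.8120033978768
[192 212  84  13 588] [220.78571429 220.02040816] ((233.49996948242188, 218.0), (82.99998474121094, 11.999998092651367), -0.0)
0.032 [[0.3771, 0.158], [0.409, 0.1595], [0.4137, -0.061], [0.3816, -0.0613]] mean [0.3953 0.0488]
len 0.03188133813678577 0.22051762454034884 ang deg -88.76898635986802
```

View pics/crop.png

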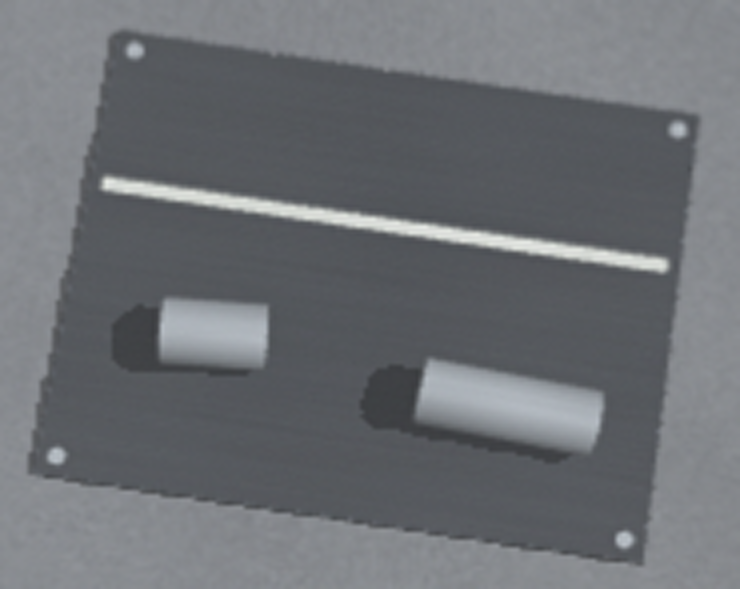

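The crop confirms it: the long tube is at crop (510,405), the short tube at (215,333), and the line is clear of both. The tube centre is about (0.472,-0.134), 125 mm behind the line and 3° off parallel. I'll move in behind it with the fingers spread along the tube.

Call:
{"api": "jog_arm", "payload": {
  "rows": [
    [[3.06,-3.49,0.5],[0,0,0]],
    [[3.06,-3.49,0.5],[0,0,0]],
    [[3.06,-3.49,0.5],[0,0,0]],
    [[3.06,-3.49,0.5],[0,0,0]],
    [[3.06,-3.49,0.5],[0,0,0]],
    [[3.06,-3.49,0.5],[0,0,0]],
    [[3.06,-3.49,0.5],[0,0,0]],
    [[3.06,-3.49,0.5],[0,0,0]],
    [[3.06,-3.49,0.5],[0,0,0]],
    [[3.06,-3.49,0.5],[0,0,0]],
    [[3.06,-3.49,0.5],[0,0,0]]
  ],
  "gripper": 6
}}

```text
time: 1.6
position: [0.4271, -0.1248, 0.1766]
eef_rot: [[0.911, 0.412, 0.001], [0.412, -0.911, -0.0], [0.001, 0.001, -1.0]]
force: [1.4, -0.5, -0.1]
finger_gap: 0.707
gripper_force: 0.0
```

Call:
{"api": "jog_arm", "payload": {
  "rows": [
    [[0,0,0],[0,0,7]],
    [[0,0,0],[0,0,7]],
    [[0,0,0],[0,0,7]],
    [[0,0,0],[0,0,7]],
    [[0,0,0],[0,0,7]],
    [[0,0,0],[0,0,0]],
    [[0,0,0],[0,0,0]]
  ]
}}

```text
time: 2.3
position: [0.4268, -0.1265, 0.1764]
eef_rot: [[0.983, -0.182, 0.0], [-0.182, -0.983, -0.0], [0.0, 0.0, -1.0]]
force: [-0.4, -0.5, 0.5]
finger_gap: 0.698
gripper_force: 0.0
```

Run:
```python
from bench import r,cams
import cv2,numpy as np
s=r.state();print(s['time'],s['position'],np.round(s['eef_rot'],3).tolist(),s['finger_gap'],s['force'])
R=s['eef_rot'];print(R.T@(np.array([.427,-.126,.02])-s['position'])*100)
im=cams.get_image('wrist');cv2.imwrite('pics/w1.png',im[:,:,::-1])
print(cams.boxes_of('wrist','long_tube'))
```

```text
2.3 [ 0.4268017  -0.12649559  0.17644986] [[0.983, -0.182, 0.0], [-0.182, -0.983, -0.0], [0.0, 0.0, -1.0]] 0.6984072363223726 [-0.3980846  -0.46957492  0.50847293]
[ 4.48974217e-03 -5.35256182e-02  1.56449852e+01]
[{'xyz': [0.2923, -0.2395, 0.0415], 'p': 0.71}, {'xyz': [0.4733, -0.1347, 0.054], 'p': 0.59}]
```

View pics/w1.png

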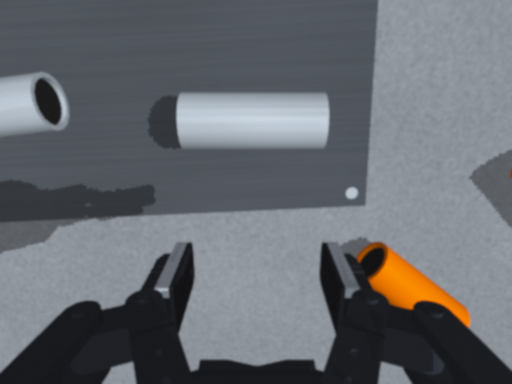

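The wrist view shows the long tube centred at (253,120), parallel to the finger line and centred between the fingers. The orange one at (415,285) is clear of the path. Next: lower, then push.

Call:
{"api": "jog_arm", "payload": {
  "rows": [
    [[0,0,3],[0,0,0]],
    [[0,0,3],[0,0,0]],
    [[0,0,3],[0,0,0]],
    [[0,0,2.6],[0,0,0]],
    [[0,0,2],[0,0,0]],
    [[0,0,1.2],[0,0,0]],
    [[0,0,0.8],[0,0,0]],
    [[0,0,0],[0,0,0]],
    [[0,0,0],[0,0,0]]
  ]
}}

```text
time: 3.3
position: [0.4272, -0.1266, 0.0208]
eef_rot: [[0.983, -0.185, 0.001], [-0.185, -0.983, -0.0], [0.001, 0.0, -1.0]]
force: [1.1, -0.3, 0.1]
finger_gap: 0.702
gripper_force: 0.0
```

Call:
{"api": "jog_arm", "payload": {
  "rows": [
    [[0.2,0,0],[0,0,0]],
    [[0.3,0,0],[0,0,0]],
    [[0.3,0,0],[0,0,0]],
    [[0.3,0,0],[0,0,0]],
    [[0.4,0,0],[0,0,0]],
    [[0.4,0,0],[0,0,0]],
    [[0.4,0,0],[0,0,0]],
    [[0.4,0,0],[0,0,0]],
    [[0.4,0,0],[0,0,0]],
    [[0.4,0,0],[0,0,0]],
    [[0.3,0,0],[0,0,0]],
    [[0.2,0,0],[0,0,0]]
  ]
}}

```text
time: 4.5
position: [0.4665, -0.134, 0.0203]
eef_rot: [[0.983, -0.185, 0.0], [-0.185, -0.983, -0.0], [0.0, -0.0, -1.0]]
force: [0.1, -0.4, 0.7]
finger_gap: 0.705
gripper_force: 0.0
```

```bash
cat > look.py <<'E'
from h import *
from bench import r
import sys
s=r.state();print(s['time'],s['position'],s['force'])
im=cams.get_image('wrist');cv2.imwrite(f'pics/w{sys.argv[1]}.png',im[:,:,::-1])
im=cams.get_image('top');cv2.imwrite(f'pics/t{sys.argv[1]}.png',im[:,:,::-1])
print([(d['xyz'],d['p']) for d in cams.boxes_of('top','long_tube')])
im=cams.get_image('side');print([(d['xyz'],d['p']) for d in cams.boxes_of('side','long_tube')])
cv2.imwrite(f'pics/s{sys.argv[1]}.png',im[:,:,::-1])
E
python3 look.py 2
```

```text
4.5 [ 0.46647371 -0.13399348  0.02032777] [ 0.06339304 -0.41750947  0.67414535]
[([0.5112, -0.097, 0.0556], 0.65)]
[([0.3234, -0.401, 0.0323], 0.9), ([0.259, -0.2474, 0.0366], 0.81), ([0.5007, -0.0867, 0.039], 0.65)]
```

View pics/w2.png

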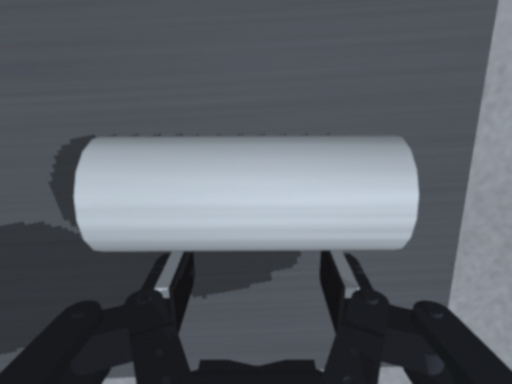

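The tube at (246,193) is being pushed squarely and stays parallel. I'll measure its axis from this view.

```bash
cat > meas.py <<'E'
from h import *
from scipy.optimize import brentq
def tube(rt,rb,col,pos,R):
    i=cams.camera_info('wrist');K=i['intrinsics'];k=i['k1'];T=np.array(i['tool_from_camera'])
    def ry(uv):
        d=(np.array(uv,float)-K[:2,2])/K[0,0];s=d.copy()
        for _ in range(20): s=d/(1+k*(s@s))
        return R@(T[:3,:3]@np.array([s[0],-s[1],-1]))
    o=pos+R@T[:3,3]
    # bisector of the tangent rays meets axis at z=.032
    a,b=ry((col,rt)),ry((col,rb));a/=np.linalg.norm(a);b/=np.linalg.norm(b);m=a+b
    c=o+m*(.032-o[2])/m[2]
    n=np.array([.9912,-.1323]);t=np.array([.1323,.9912]);d=c[:2]-[.6097,-.0479]
    print('tube',c.round(4),'ahead of TCP (tool)',(R.T@(c-pos)).round(4),'line frame x,y',d@n,d@t)
if __name__=='__main__':
    from bench import r
    s=r.state();tube(136,251,246,s['position'],s['eef_rot'])
E
python3 meas.py
```

```text
tube [ 0.5021 -0.137   0.032 ] ahead of TCP (tool) [ 0.0362 -0.0037 -0.0117] line frame x,y -0.09485488764929502 -0.1025973854011706
```

Call:
{"api": "jog_arm", "payload": {
  "rows": [
    [[0.2,0,0],[0,0,0]],
    [[0.4,0,0],[0,0,0]],
    [[0.4,0,0],[0,0,0]],
    [[0.4,0,0],[0,0,0]],
    [[0.4,0,0],[0,0,0]],
    [[0.4,0,0],[0,0,0]],
    [[0.4,0,0],[0,0,0]],
    [[0.4,0,0],[0,0,0]],
    [[0.4,0,0],[0,0,0]],
    [[0.4,0,0],[0,0,0]],
    [[0.4,0,0],[0,0,0]],
    [[0.4,0,0],[0,0,0]]
  ]
}}

```text
time: 5.95
position: [0.5115, -0.1425, 0.0203]
eef_rot: [[0.983, -0.185, 0.0], [-0.185, -0.983, -0.0], [0.0, -0.0, -1.0]]
force: [0.0, -0.1, 0.6]
finger_gap: 0.7
gripper_force: 0.2
```

Call:
{"api": "jog_arm", "payload": {
  "rows": [
    [[0.4,0,0],[0,0,0]],
    [[0.4,0,0],[0,0,0]],
    [[0.4,0,0],[0,0,0]],
    [[0.4,0,0],[0,0,0]],
    [[0.3,0,0],[0,0,0]],
    [[0.2,0,0],[0,0,0]],
    [[0.2,0,0],[0,0,0]],
    [[0.1,0,0],[0,0,0]],
    [[0.1,0,0],[0,0,0]],
    [[0,0,0],[0,0,0]],
    [[0,0,0],[0,0,0]]
  ]
}}

```text
time: 7.05
position: [0.5358, -0.1471, 0.0203]
eef_rot: [[0.983, -0.185, 0.0], [-0.185, -0.983, -0.0], [0.0, 0.0, -1.0]]
force: [0.0, 0.9, 0.6]
finger_gap: 0.701
gripper_force: 0.0
```

```bash
python3 look.py 3
```

```text
7.05 [ 0.5357536  -0.14708431  0.0203146 ] [0.04666256 0.85055214 0.56321622]
[([0.5832, -0.1122, 0.0543], 0.41)]
[([0.259, -0.2469, 0.0314], 0.94), ([0.564, -0.1017, 0.0392], 0.55), ([0.3293, -0.4002, 0.032], 0.55)]
```

View pics/w3.png

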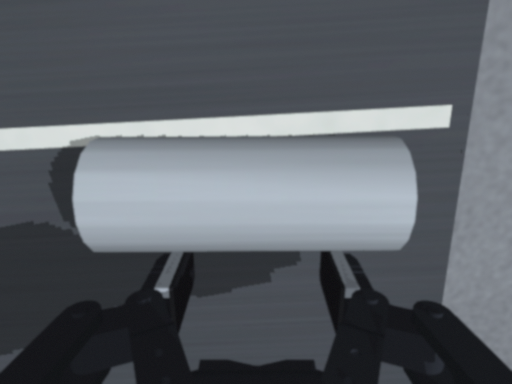

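The tube at (245,194) is just short of the line, which runs from (40,138) to (450,116).

Run:
```python
from meas import *
from bench import r
s=r.state();pos,R=s['position'],s['eef_rot'];tube(137,251,245,pos,R)
i=cams.camera_info('wrist');K=i['intrinsics'];k=i['k1'];T=np.array(i['tool_from_camera'])
for uv in [(40,138),(450,116)]:
    d=(np.array(uv,float)-K[:2,2])/K[0,0];q=d.copy()
    for _ in range(20): q=d/(1+k*(q@q))
    v=R@(T[:3,:3]@np.array([q[0],-q[1],-1]));o=pos+R@T[:3,3];p=o+v*(.008-o[2])/v[2];print(p,(R.T@(p-pos)))
```

```text
tube [ 0.5719 -0.1497  0.032 ] ahead of TCP (tool) [ 0.036  -0.0041 -0.0117] line frame x,y -0.0240081184200881 -0.10591849074461301
[ 0.60836076 -0.05844079  0.008     ] [ 0.05496062 -0.10051973  0.0123221 ]
[ 0.58323242 -0.24713449  0.008     ] [0.06518441 0.08956503 0.01232428]
```

24 mm remain, and both measurements agree.

Call:
{"api": "jog_arm", "payload": {
  "rows": [
    [[0.2,0,0],[0,0,0]],
    [[0.3,0,0],[0,0,0]],
    [[0.3,0,0],[0,0,0]],
    [[0.3,0,0],[0,0,0]],
    [[0.3,0,0],[0,0,0]],
    [[0.3,0,0],[0,0,0]],
    [[0.2,0,0],[0,0,0]],
    [[0.2,0,0],[0,0,0]],
    [[0.1,0,0],[0,0,0]],
    [[0.1,0,0],[0,0,0]],
    [[0,0,0],[0,0,0]],
    [[0,0,0],[0,0,0]]
  ]
}}

```text
time: 8.5
position: [0.5584, -0.1513, 0.0203]
eef_rot: [[0.983, -0.185, 0.0], [-0.185, -0.983, -0.0], [0.0, 0.0, -1.0]]
force: [0.3, -0.0, -0.2]
finger_gap: 0.704
gripper_force: 0.0
```

Call:
{"api": "jog_arm", "payload": {
  "rows": [
    [[-0.3,0,0],[0,0,0]],
    [[-0.7,0,0],[0,0,0]],
    [[-1,0,0],[0,0,0]],
    [[-1,0,0],[0,0,0]],
    [[-1,0,0],[0,0,0]],
    [[0,0,0],[0,0,0]],
    [[0,0,-3],[0,0,0]],
    [[0,0,-3],[0,0,0]],
    [[0,0,-3],[0,0,0]],
    [[0,0,-3],[0,0,0]],
    [[0,0,0],[0,0,0]],
    [[0,0,0],[0,0,0]]
  ]
}}

```text
time: 9.7
position: [0.5195, -0.144, 0.1409]
eef_rot: [[0.983, -0.185, 0.002], [-0.185, -0.983, -0.0], [0.002, 0.0, -1.0]]
force: [-0.7, 0.3, 0.0]
finger_gap: 0.704
gripper_force: 0.0
```

```bash
python3 look.py 4
```

```text
9.7 [ 0.51950625 -0.14404836  0.14088155] [-0.68804473  0.27264671  0.01345295]
[([0.6038, -0.1178, 0.0564], 0.66), ([0.5483, 0.4098, 0.0709], 0.48)]
[([0.3276, -0.4027, 0.0314], 0.75), ([0.2596, -0.2476, 0.0378], 0.63), ([0.5841, -0.1341, 0.0426], 0.58)]
```

View pics/w4.png

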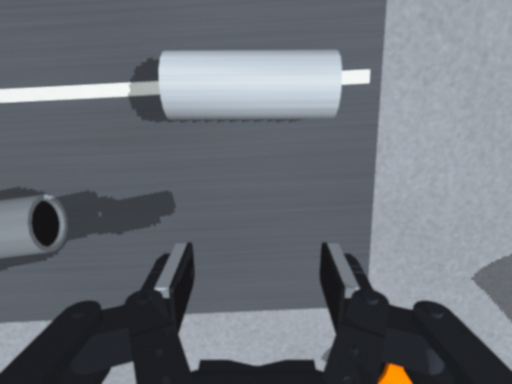

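The tube at (250,85) lies over the line, which shows at (145,89) and (355,77), and the fingers are clear. I'll check the offset and hand in if it is good.

Run:
```python
from meas import *
from bench import r
s=r.state();pos,R=s['position'],s['eef_rot'];tube(50,119.5,250,pos,R)
i=cams.camera_info('wrist');K=i['intrinsics'];k=i['k1'];T=np.array(i['tool_from_camera'])
for uv in [(145,88.5),(355,77)]:
    d=(np.array(uv,float)-K[:2,2])/K[0,0];q=d.copy()
    for _ in range(20): q=d/(1+k*(q@q))
    v=R@(T[:3,:3]@np.array([q[0],-q[1],-1]));o=pos+R@T[:3,3];p=o+v*(.008-o[2])/v[2];print((R.T@(p-pos)))
```

```text
tube [ 0.5926 -0.1538  0.032 ] ahead of TCP (tool) [ 0.075  -0.0038  0.107 ] line frame x,y -0.002957781851012407 -0.10722640907663898
[ 0.071981   -0.08731497  0.13100166]
[0.08069259 0.07798056 0.13097206]
```

Line at the tube: 76.5 mm ahead; tube axis: 75.0 mm. It is within 3 mm of the line and about 3° off its direction.

```bash
python3 -c "
from bench import r
print(r.sign_off())"
```

```text
the job is handed in; nothing more can be done
None
```

The job is handed in: the long tube was rolled onto the white line and measured about 1.5–3 mm short of its middle and 3° off its direction, and the arm kept clear of the short tube, flanged sleeve and bracket.

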